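Park the pan divider, then tilt the long paddle out from under the half-cover

ROBOT

A 6-joint arm with a two-finger parallel gripper is mounted at the origin on the work surface. World frame = base frame: x ahead of the robot, y to its left, z up, the work surface at z = 0. Lengths are in m, angles in rad, forces in N, time in s.
With the tool pointing down it reaches from about 0.4 to 0.825 m from the base axis. Payload 7 kg.
Tool frame: the origin (TCP) lies midway between the tips of the shut fingers; the grasp point (between the pads) lies 19 mm behind it; z points along the fingers, y is the line along which they close (so a half turn about z gives the same grasp; the last joint's range is limited). The gripper opens to 88 mm and grips with 3 to 60 N. Pads are 19 mm wide; open, the fingers measure 130 mm over their backs; the gripper's body (78 mm by 193 mm) begins 47 mm behind the grasp point.
Start: joints at [1.414, 0.359, 0.012, 0, -1.224, -0.288], TCP at [0.29, 0.609, 0.227] pointing down, gripper open.
Joint ranges: [-3.07, 3.07], [-1.43, 2.12], [-1.02, 1.25], [-3.03, 1.67], [-3.05, -0], [-3.03, 3.03]. Speed limits (rad/s): [2.39, 2.39, 3.01, 3.14, 3.14, 3.14].

INTERFACE

Orientations are given as [roll, pitch, yaw] about the fixed x, y, z axes, in that order (R = Rz(yaw) Ry(pitch) Rx(roll)).
In Python, from station import get_state, grab_frame, calibration, job_done, boxes_of, regions_of, spot_point gives the robot as it stands. The module is installed in compiled form; this text tells all that it offers.
- The arm moves only by the tool arm_command, never from a script. Its argument "commands" is a list of rows, each an object of numbers: "tx", "ty", "tz": the shift along the tool's x, y, z each as a share of 25 cm, from -1 to 1; "twist": the turn about the tool's z as a share of 180 degrees, from -1 to 1. A call has exactly 8 rows; each row is the pose to reach, as a shift and turn from the pose commanded when the call began, along the tool's axes at that moment, turning the shorter way round; what a row does not reach only later rows make up. A row lasts 1/12 s, in which the tool goes at most 41.7 mm and 7.16 degrees, less where a joint would pass 70% of its speed; a pose out of reach is approached as far as the arm can. A call with a number of a shift or a turn outside -1 to 1 is refused whole. A call with a gripper value outside its range is refused whole. "claw" is the opening, from 0 (shut) to 1 (fully open), set as the call begins (left out, the last holds). The fingers move at their own pace and stop on an object; "grip_force" is the grip in N (left out, the last holds). Time passes only in rows, so rows that repeat a pose let the fingers close, or fill a call up. It gives the time, the measured TCP pose, the force, the opening and the grip force at its end, in the units of the state.
- get_state(): the state, without advancing time (a new reading comes with each control period).
- grab_frame(name): name is "scene" or "top" or "wrist"; returns the picture (384x512x3 uint8, red, green, blue); there is no depth.
- calibration(name): a dict with "camera_matrix" (3x3 intrinsics, pixels), "k1" (the pictures are not rectified: a ray, as slopes to the right and down, at radius r is drawn at 1 + k1 r^2 times it, then the intrinsics apply), "extrinsics" (4x4, takes a point from camera to world coordinates). Camera axes: x right, y down, z forward; pixel columns grow to the right and rows downward; lengths in m; the calibration is good to about 2 mm. A picture is of the moment at which its call begins: read the wrist's pose just before it. calibration takes no time and is no camera call; for the wrist camera it gives the pose at the moment of the call.
- job_done(): hands the job in; it is judged then, once.
Trained networks look in the newest picture that a camera, given by its name, has taken for a name from the list of things; names that differ only in an ending like _2 or _b are one class to them, and where a whole thing is asked for, a point or a joint stands for the part that bears it (a point fixed in the world has none). Each returns a list of dicts, best first, with "score" (0 to 1); they miss things now and then, are a little off and sometimes report something else, mostly with a low value. They report only what shows in the picture. A call takes as long as a camera call. They do not tell look-alikes from the thing itself.
- boxes_of(query, camera): "rect" ([left, top, right, bottom] in pixels, round what is visible of it).
- regions_of(query, camera): "region" (384x512 bool, what is visible of it) and "rect" ([left, top, right, bottom] in pixels, round what is visible of it).
- spot_point(query, camera): "uv" ([column, row] in pixels: a listed point, or the origin of a listed thing).
The state is a dict: "t": time; "q": joint angles; "qd": joint speeds; "joint_efforts": joint torques, N m; "eef_pos": TCP position; "ee_rot": TCP orientation; "force": force on the tool from outside, world axes, zero at the start; "moment": the same for the moment, N m; "width": finger opening in m; "gripper_force": force on a finger pad.
Only numpy, scipy, OpenCV 4.12 (cv2) and the standard library are available. Lean on these libraries where they do the work, as an engineer would, in place of code of your own. Each camera call takes 0.05 s, during which the arm holds its last target. There are 200 camera calls.

TASK

The long rice paddle has ended up in the pan with its blade under the fixed half-cover, and a divider hangs across the opening above it. Lift the divider off, slide its plate down into the slot of the white holder until its bar sits on the block, and let go of it; then take the paddle by its handle, tilt it out diagonally through the opening, and finish while holding it motionless in the air in the gripper, all of it at least 5 cm above the pan's cover and touching nothing else. Leave the other things on the counter where they are.

Things in the scene. Friction and masses are not known exactly. Their poses are not given: they have to be found in the camera images.
- well: Fixed oblong steel pan; origin at the centre of its underside on the counter, x across, y lengthwise. Inside 166 (x) by 320 (y), walls 12, floor 12 above the counter, rim 77. A fixed flat metal half-cover 6 thick lies on the rim over the +y end, from y = +30 to the end (top 83 above the counter); the rest, y = -160 to +30, is open. The cover does not come off. (mm)
- well_opening (a point): Centre of the pan's open part, at rim height (y = -65 in the pan's frame); axes as the pan's. (mm)
- divider_grip (a point): Centre of the grip on top of the loose divider: grip 60 long (x), 18 thick (y), 30 tall; z up. This point is 29 above the underside of the divider's bar and 15 below the top of the grip. At the start the bar's ends rest on the pan's two long rims, across the opening, the plate hanging down above the paddle. (mm)
- divider: The T-shaped divider, about 0.18 kg: upright steel plate 140 long (x), 4 thick (y), 35 tall, below a grey plastic bar 200 long, 18 thick, 14 tall, with the grip on the bar's middle. Origin at the middle of the plate's lower edge, 64 below divider_grip; same axes. (mm)
- holder: Fixed white plastic block, 184 (x) by 60 (y) by 60 tall, with one slot along x; origin at the centre of its underside, z up. (mm)
- holder_slot (a point): Centre of the slot's mouth on top of the holder, 60 above the counter. The slot is 160 long (x), 10 wide (y), 45 deep, closed at its ends. The divider's plate fits in either way round, its bar then rests on the holder's top. (mm)
- paddle_mid (a point): Point on the wooden paddle's handle near its balance point, half-way up, 11 above its flat underside. Paddle along y, z up; handle end at y = -118, blade tip at y = +177. At the start it lies flat on the pan's floor, blade under the +y half-cover, handle in the open part, this point about 57 from the cover's edge. (mm)
- paddle_end (a point): Free end of the paddle's handle, half-way up, 118 from paddle_mid. (mm)
- paddle_tip (a point): Tip of the paddle's blade, half-way up its 6 mm, 177 from paddle_mid. (mm)
- paddle: The paddle, 295 long, about 0.15 kg; origin on its underside, 11 below paddle_mid, same axes. Handle a bar 22 wide, 22 high from y = -118 to +47; neck 14 wide, 10 high to +95; flat blade 62 wide, 6 thick to +177. Undersides flush. (mm)
- bowl_a: round paper-pulp bowl, rim 150 wide, 65 high; a loose bystander, origin at its underside centre. (mm)
- bowl_b: smaller round bowl, rim 130 wide, 60 high; a loose bystander, origin at its underside centre. (mm)
- sauce: clear upright bottle, 52 wide, 150 high; a loose bystander, origin at its underside centre. (mm)
- dip_cup: small steel cup, 60 wide, 38 high; a loose bystander, origin at its underside centre. (mm)
- jar: small jar, 60 wide, 70 high; a loose bystander, origin at its underside centre. (mm)
- spoon: serving spoon lying on the counter; a loose bystander, origin at its underside near the middle. (mm)
There are look-alikes about, which are no part of the job. Leave any red look-alike of the divider alone. What is shaped like the holder but yellow is not meant.

How it is judged:
By the outcome, as a careful person would: the job done as asked, in the order asked, and still so for the second after the job is handed in, while the arm keeps its last pose, push and grip.
It also fails if it takes over 58 s, if anything falls off the work surface, if the arm or the gripper's body presses on something with over 40 N, if the wrist force passes 120 N, or if a joint passes its speed limit or range.

## Working session

There is one attempt and no reset: what is moved stays moved. The work goes in short steps, Python scripts to look and compute and a tool call to move; the robot and the scene stay as the last step left them, time stands still between calls to the robot, and variables do not carry over. Pictures are saved under pics/ and viewed, at most 10 in all, crops included, and the job is handed in when it is done.

Besides the shell and the picture viewer there is one more tool, called as name(argument=value, ...) on one line, values as JSON. arm_command: Moves the arm, as the interface text tells. Shift numbers are shares of 25 cm and turn numbers shares of 180 degrees, none past 1 either way. Its arguments: {"type":"object","properties":{"commands":{"type":"array"},"claw":{"type":"number"},"grip_force":{"type":"number"}},"required":["commands"]}

```bash
mkdir -p pics; cat > h.py <<'E'
import numpy as np, cv2
from station import *
from scipy.spatial.transform import Rotation as R
def ray(name,uv,cal=None):
    c=cal or calibration(name);K=np.array(c["camera_matrix"]);E=np.array(c["extrinsics"])
    p=cv2.undistortPoints(np.array([[uv]],float),K,np.array([c["k1"],0,0,0,0.]))[0,0]
    d=E[:3,:3]@np.array([p[0],p[1],1]);return E[:3,3],d/np.linalg.norm(d)
def atz(name,uv,z,cal=None):
    o,d=ray(name,uv,cal);return o+d*(z-o[2])/d[2]
def tri(rs):
    A=np.zeros((3,3));b=np.zeros(3)
    for o,d in rs:
        P=np.eye(3)-np.outer(d,d);A+=P;b+=P@o
    x=np.linalg.solve(A,b);return x,[np.linalg.norm((np.eye(3)-np.outer(d,d))@(x-o)) for o,d in rs]
def proj(name,p,cal=None):
    c=cal or calibration(name);K=np.array(c["camera_matrix"]);E=np.linalg.inv(np.array(c["extrinsics"]))
    rv=cv2.Rodrigues(E[:3,:3])[0]
    return cv2.projectPoints(np.array(p,float).reshape(-1,1,3),rv,E[:3,3],K,np.array([c["k1"],0,0,0,0.]))[0][:,0]
E
python3 - <<'E'
from h import *
s=get_state();print({k:np.round(v,3) for k,v in s.items()})
for n in("scene","top"):
    im=grab_frame(n);cv2.imwrite(f"pics/{n}0.png",im[:,:,::-1])
    E=np.array(calibration(n)["extrinsics"]);print(n,E[:3,3].round(2),E[:3,2].round(2))
    for q,z in(("divider_grip",.106),("holder_slot",.06),("well",0),("well_opening",.077),("paddle_mid",.023),("paddle_end",.023),("divider",.04),("holder",0)):
        for r in spot_point(q,n)[:3]:
            print(n,q,round(r["score"],2),np.round(r["uv"]),atz(n,r["uv"],z).round(3))
E
```

```text
{'t': np.float64(0.0), 'q': array([ 1.414,  0.359,  0.011, -0.   , -1.224, -0.288]), 'qd': array([ 0.   ,  0.002,  0.002, -0.   , -0.   ,  0.001]), 'joint_efforts': array([-0.0000e+00, -5.8272e+01,  2.9305e+01,  6.9970e+00,  7.0000e-03,
       -0.0000e+00]), 'eef_pos': array([0.29 , 0.609, 0.226]), 'ee_rot': array([ 3.14 , -0.   , -0.445]), 'force': array([ 0.548, -0.522, -0.572]), 'moment': array([0.002, 0.02 , 0.03 ]), 'gripper_force': np.float64(0.0), 'width': np.float64(0.087)}
scene [ 1.42 -0.09  1.32] [-0.56  0.03 -0.83]
scene divider_grip 0.92 [307. 251.] [0.836 0.121 0.106]
scene divider_grip 0.75 [298. 192.] [0.601 0.119 0.106]
scene divider_grip 0.54 [295. 186.] [0.572 0.108 0.106]
scene holder_slot 0.68 [102. 186.] [ 0.505 -0.623  0.06 ]
scene holder_slot 0.59 [191. 180.] [ 0.495 -0.282  0.06 ]
scene well 0.66 [303. 195.] [0.543 0.152 0.   ]
scene well_opening 0.94 [293. 190.] [0.571 0.104 0.077]
scene paddle_mid 0.75 [301. 195.] [0.56  0.14  0.023]
scene paddle_end 0.69 [266. 200.] [0.574 0.003 0.023]
scene divider 0.87 [312. 262.] [0.846 0.145 0.04 ]
scene divider 0.76 [
[... 212 characters left out ...]
.] [ 0.499 -0.28   0.106]
top divider_grip 0.66 [209. 185.] [0.561 0.088 0.106]
top divider_grip 0.65 [200. 123.] [0.799 0.123 0.106]
top holder_slot 0.92 [396. 200.] [ 0.5   -0.627  0.06 ]
top holder_slot 0.61 [307. 199.] [ 0.507 -0.284  0.06 ]
top holder_slot 0.61 [211. 188.] [0.555 0.085 0.06 ]
top well 0.83 [196. 190.] [0.553 0.151 0.   ]
top well_opening 0.87 [209. 186.] [0.562 0.092 0.077]
top paddle_mid 0.76 [200. 192.] [0.541 0.13  0.023]
top paddle_end 0.79 [229. 183.] [0.578 0.018 0.023]
top divider 0.75 [200. 122.] [0.817 0.131 0.04 ]
top divider 0.57 [202. 190.] [0.548 0.122 0.04 ]
top divider 0.52 [208. 183.] [0.576 0.096 0.04 ]
top holder 0.74 [308. 199.] [ 0.511 -0.294  0.   ]
```

```bash
python3 - <<'E'
import cv2
a=cv2.imread("pics/top0.png")[90:290,130:430];b=cv2.imread("pics/scene0.png")[130:300,60:360]
cv2.imwrite("pics/c0.png",cv2.resize(cv2.vconcat([a,b]),None,fx=1.6,fy=1.6,interpolation=2))
E
```

```text
(no output)
```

View pics/c0.png

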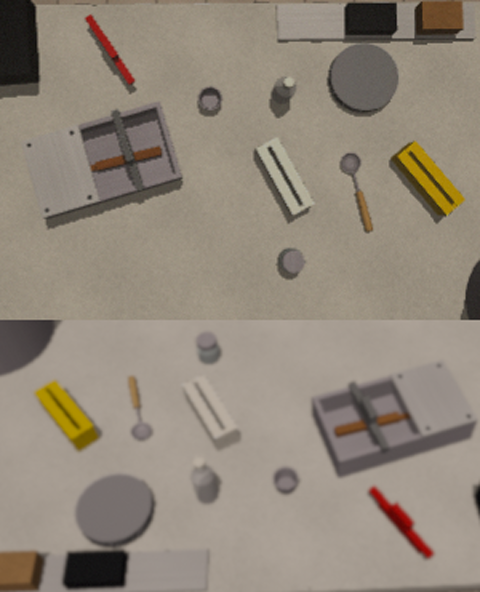

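The top crop shows the pan with the grey divider at full-frame px (208,184), the white holder at (307,199), the red look-alike at (200,122) and the yellow one at (397,200). I'll move above the divider for a closer look.

```bash
cat >> h.py <<'E'
def go(x,y,z,psi):
    s=get_state();M=R.from_euler("xyz",s["ee_rot"])
    d=M.inv().apply(np.array([x,y,z])-s["eef_pos"]);psi0=s["ee_rot"][2]
    tw=-((psi-psi0+np.pi)%(2*np.pi)-np.pi)
    print("t %.2f"%s["t"],"pos",s["eef_pos"].round(4),"psi %.2f"%np.degrees(psi0),"| tx ty tz",(d/.25).round(4),"twist %.4f"%(tw/np.pi))
E
python3 -c "
from h import *
go(.545,.09,.30,np.radians(-160))"
```

```text
t 0.90 pos [0.2904 0.6093 0.2266] psi -25.48 | tx ty tz [ 1.8129  1.437  -0.2937] twist 0.7473
```

arm_command(commands=[{"tx": 0.12, "ty": 0.1, "tz": -0.03, "twist": 0.04}, {"tx": 0.25, "ty": 0.2, "tz": -0.06, "twist": 0.08}, {"tx": 0.38, "ty": 0.3, "tz": -0.09, "twist": 0.12}, {"tx": 0.5, "ty": 0.4, "tz": -0.12, "twist": 0.16}, {"tx": 0.63, "ty": 0.5, "tz": -0.15, "twist": 0.2}, {"tx": 0.75, "ty": 0.6, "tz": -0.2, "twist": 0.24}, {"tx": 0.88, "ty": 0.7, "tz": -0.25, "twist": 0.28}, {"tx": 1.0, "ty": 0.8, "tz": -0.3, "twist": 0.32}], claw=1)

```text
t: 1.57
eef_pos: [0.4303, 0.3198, 0.3022]
ee_rot: [-3.141, 0.0, -1.451]
force: [0.3, 0.6, 0.2]
width: 0.0875
gripper_force: 0.0
```

```bash
python3 -c "
from h import *
go(.545,.09,.30,np.radians(-160))"
```

```text
t 1.57 pos [0.4303 0.3198 0.3022] psi -83.11 | tx ty tz [ 0.9675 -0.3453  0.0086] twist 0.4272
```

arm_command(commands=[{"tx": 0.16, "ty": -0.05, "tz": 0, "twist": 0.04}, {"tx": 0.32, "ty": -0.1, "tz": 0, "twist": 0.08}, {"tx": 0.48, "ty": -0.16, "tz": 0, "twist": 0.12}, {"tx": 0.64, "ty": -0.22, "tz": 0, "twist": 0.16}, {"tx": 0.78, "ty": -0.27, "tz": 0, "twist": 0.2}, {"tx": 0.88, "ty": -0.31, "tz": 0, "twist": 0.24}, {"tx": 0.94, "ty": -0.34, "tz": 0, "twist": 0.28}, {"tx": 0.94, "ty": -0.34, "tz": 0, "twist": 0.32}])

```text
t: 2.23
eef_pos: [0.5449, 0.0963, 0.3013]
ee_rot: [-3.141, -0.0, -2.454]
force: [-0.8, 0.2, -0.5]
width: 0.0876
gripper_force: 0.0
```

arm_command(commands=[{"twist": 0.04}, {"twist": 0.08}, {"twist": 0.11}, {"twist": 0.11}, {"twist": 0.11}, {"twist": 0.11}, {"twist": 0.11}, {"twist": 0.11}])

```text
invalid input
```

```bash
python3 - <<'E'
from h import *
go(.545,.09,.30,np.radians(-160))
n="wrist";c=calibration(n);im=grab_frame(n);cv2.imwrite("pics/w1.png",im[:,:,::-1])
E=np.array(c["extrinsics"]);print(E[:3,3].round(3),E[:3,2].round(2))
for q,z in(("divider_grip",.106),("divider",.042),("well_opening",.077),("paddle_mid",.023),("paddle_end",.023),("well",0)):
    for r in spot_point(q,n)[:2]:print(q,round(r["score"],2),np.round(r["uv"]),atz(n,r["uv"],z,c).round(4))
for r in regions_of("divider",n)[:2]:
    m=r["region"].astype(np.uint8);ct=max(cv2.findContours(m,0,2)[0],key=cv2.contourArea)
    print(r["score"],r["rect"],cv2.minAreaRect(ct))
E
```

```text
t 2.23 pos [0.5449 0.0963 0.3013] psi -140.61 | tx ty tz [ 0.0158 -0.0199  0.0051] twist 0.1077
[0.481 0.044 0.459] [ 0.23  0.19 -0.95]
divider_grip 0.87 [234. 182.] [0.5709 0.0838 0.106 ]
divider_grip 0.66 [167. 310.] [0.7825 0.1256 0.106 ]
divider 0.77 [240. 168.] [0.5656 0.0841 0.042 ]
divider 0.6 [178. 289.] [0.7909 0.1319 0.042 ]
well_opening 0.63 [239. 178.] [0.5689 0.0879 0.077 ]
paddle_mid 0.84 [272. 173.] [0.5437 0.1279 0.023 ]
paddle_mid 0.31 [286. 180.] [0.5391 0.1512 0.023 ]
paddle_end 0.74 [198. 138.] [0.5735 0.01   0.023 ]
paddle_end 0.19 [505. 216.] [0.3604 0.4652 0.023 ]
well 0.73 [283. 183.] [0.5482 0.1569 0.    ]
0.73 [59.6, 136.1, 105.5, 174.9] ((82.5, 155.0), (40.0, 47.0), 90.0)
0.71 [155.9, 296.6, 175.8, 336.9] ((167.14944458007812, 314.6808776855469), (18.535179138183594, 38.87173080444336), 5.440331935882568)
```

View pics/w1.png

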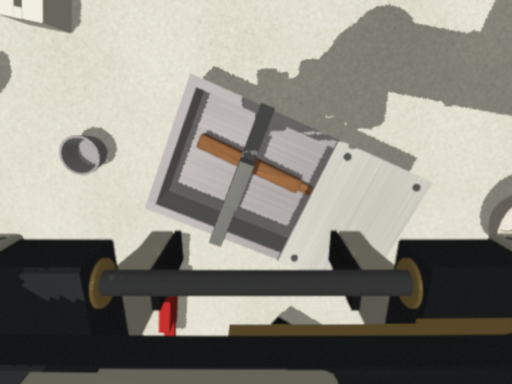

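The picture shows the divider bar running from px (266,106) to (217,243), the grip at (248,160), and the paddle handle from (201,141) to (306,190). The pan's −y corners are at (192,75) and (148,207), and the red look-alike is at (168,315).

```bash
python3 - <<'E'
from h import *
n="wrist";c=calibration(n)
P=lambda u,z:atz(n,u,z,c)
def pr(k,a,b):
    d=b-a;print(k,a.round(4),b.round(4),"mid",((a+b)/2).round(4),"len %.4f ang %.2f"%(np.linalg.norm(d),np.degrees(np.arctan2(d[1],d[0]))))
pr("bar",P((266,106),.091),P((217,243),.091))
pr("panend",P((192,75),.077),P((148,207),.077))
pr("handle",P((201,141),.033),P((306,190),.028))
print("grip",P((248,160),.121))
# bar edges by grey/brightness: fit from the picture rows
im=cv2.imread("pics/w1.png");cv2.imwrite("pics/w1c.png",cv2.resize(im[70:260,140:320],None,fx=4,fy=3.1,interpolation=2) if 0 else cv2.resize(im[70:265,140:335],None,fx=3,fy=3,interpolation=2))
E
```

```text
bar [0.4749 0.0589 0.091 ] [0.6569 0.1255 0.091 ] mid [0.5659 0.0922 0.091 ] len 0.1938 ang 20.10
panend [ 0.505 -0.033  0.077] [0.6816 0.0214 0.077 ] mid [ 0.5933 -0.0058  0.077 ] len 0.1848 ang 17.11
handle [0.5711 0.0206 0.033 ] [0.5283 0.1885 0.028 ] mid [0.5497 0.1045 0.0305] len 0.1733 ang 104.30
grip [0.53457541 0.08115005 0.121     ]
```

View pics/w1c.png

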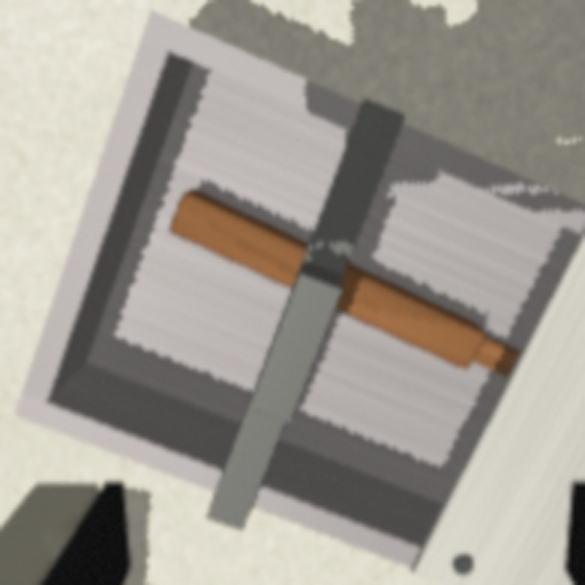

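```bash
python3 -c "
from h import *
c=calibration('wrist');print(atz('wrist',(241,186),.121,c))
go(.567,.090,.15,np.radians(-159.9))"
```

```text
[0.56422549 0.09480008 0.121     ]
t 2.63 pos [0.5435 0.0998 0.3016] psi -139.89 | tx ty tz [-0.0465 -0.0905  0.6063] twist 0.1112
```

arm_command(commands=[{"tx": -0.01, "ty": -0.02, "tz": 0.1, "twist": 0.03}, {"tx": -0.02, "ty": -0.04, "tz": 0.2, "twist": 0.06}, {"tx": -0.03, "ty": -0.06, "tz": 0.3, "twist": 0.09}, {"tx": -0.04, "ty": -0.08, "tz": 0.4, "twist": 0.111}, {"tx": -0.0465, "ty": -0.09, "tz": 0.5, "twist": 0.111}, {"tx": -0.0465, "ty": -0.09, "tz": 0.6, "twist": 0.111}, {"tx": -0.0465, "ty": -0.09, "tz": 0.6, "twist": 0.111}, {"tx": -0.0465, "ty": -0.09, "tz": 0.6, "twist": 0.111}])

```text
t: 3.3
eef_pos: [0.5664, 0.0894, 0.1508]
ee_rot: [-3.141, -0.003, -2.792]
force: [-0.0, 0.1, 0.2]
width: 0.0878
gripper_force: 0.0
```

```bash
python3 - <<'E'
from h import *
go(.567,.09,.090,np.radians(-159.9))
n="wrist";c=calibration(n);im=grab_frame(n);cv2.imwrite("pics/w2.png",im[:,:,::-1])
for q,z in(("divider_grip",.106),("paddle_mid",.023),("paddle_end",.023)):
    for r in spot_point(q,n)[:2]:print(q,round(r["score"],2),np.round(r["uv"]),atz(n,r["uv"],z,c).round(4))
E
```

```text
t 3.30 pos [0.5664 0.0894 0.1508] psi -159.95 | tx ty tz [-0.0036  0.0015  0.2434] twist -0.0003
divider_grip 0.94 [252. 224.] [0.571  0.0875 0.106 ]
paddle_mid 0.78 [297. 181.] [0.5445 0.1257 0.023 ]
paddle_end 0.74 [179. 168.] [0.5725 0.0106 0.023 ]
```

View pics/w2.png

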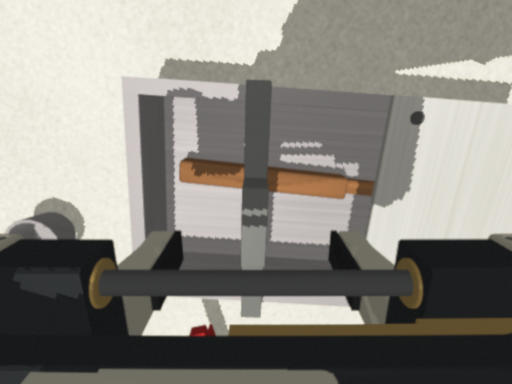

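The divider bar is now centred between the open fingers, with its ends at px (258,82) and (251,315). The paddle handle runs from (181,170) to (345,186), and the cover edge is at x≈385.

```bash
python3 - <<'E'
from h import *
n="wrist";c=calibration(n)
P=lambda u,z:atz(n,u,z,c)
def pr(k,a,b):
    d=b-a;print(k,a.round(4),b.round(4),"mid",((a+b)/2).round(4),"len %.4f ang %.2f"%(np.linalg.norm(d),np.degrees(np.arctan2(d[1],d[0]))))
pr("bar",P((258,82),.091),P((251,315),.091))
pr("rim far",P((124,80),.077),P((392,94),.083))
pr("handle",P((181,170),.033),P((345,186),.030))
pr("cover edge",P((392,97),.083),P((368,238),.083))
E
```

```text
bar [0.4769 0.0584 0.091 ] [0.6644 0.1202 0.091 ] mid [0.5706 0.0893 0.091 ] len 0.1974 ang 18.23
rim far [ 0.5086 -0.0364  0.077 ] [0.4503 0.154  0.083 ] mid [0.4795 0.0588 0.08  ] len 0.1992 ang 107.03
handle [0.5739 0.0149 0.033 ] [0.5349 0.1724 0.03  ] mid [0.5544 0.0936 0.0315] len 0.1622 ang 103.92
cover edge [0.4522 0.155  0.083 ] [0.5617 0.1897 0.083 ] mid [0.5069 0.1723 0.083 ] len 0.1148 ang 17.63
```

arm_command(commands=[{"tx": 0.0, "ty": 0.0, "tz": 0.05, "twist": 0.0}, {"tx": 0.0, "ty": 0.0, "tz": 0.1, "twist": 0.0}, {"tx": 0.0, "ty": 0.0, "tz": 0.15, "twist": 0.0}, {"tx": 0.0, "ty": 0.0, "tz": 0.2, "twist": 0.0}, {"tx": 0.0, "ty": 0.0, "tz": 0.23, "twist": 0.0}, {"tx": 0.0, "ty": 0.0, "tz": 0.24, "twist": 0.0}, {"tx": 0.0, "ty": 0.0, "tz": 0.24, "twist": 0.0}, {"tx": 0.0, "ty": 0.0, "tz": 0.24, "twist": 0.0}])

```text
t: 4.17
eef_pos: [0.5676, 0.0896, 0.0923]
ee_rot: [-3.142, 0.001, -2.793]
force: [1.1, 0.3, -0.0]
width: 0.0875
gripper_force: 0.0
```

arm_command(commands=[{"tx": 0, "ty": 0, "tz": 0, "twist": 0}, {"tx": 0, "ty": 0, "tz": 0, "twist": 0}, {"tx": 0, "ty": 0, "tz": 0, "twist": 0}, {"tx": 0, "ty": 0, "tz": 0, "twist": 0}, {"tx": 0, "ty": 0, "tz": 0, "twist": 0}, {"tx": 0, "ty": 0, "tz": 0, "twist": 0}, {"tx": 0, "ty": 0, "tz": 0, "twist": 0}, {"tx": 0, "ty": 0, "tz": 0, "twist": 0}], claw=0, grip_force=30)

```text
t: 4.83
eef_pos: [0.567, 0.0894, 0.0914]
ee_rot: [-3.142, -0.0, -2.794]
force: [-0.5, -0.1, 0.4]
width: 0.04
gripper_force: 0.0
```

arm_command(commands=[{"tx": 0, "ty": 0, "tz": 0, "twist": 0}, {"tx": 0, "ty": 0, "tz": 0, "twist": 0}, {"tx": 0, "ty": 0, "tz": 0, "twist": 0}, {"tx": 0, "ty": 0, "tz": 0, "twist": 0}, {"tx": 0, "ty": 0, "tz": 0, "twist": 0}, {"tx": 0, "ty": 0, "tz": 0, "twist": 0}, {"tx": 0, "ty": 0, "tz": 0, "twist": 0}, {"tx": 0, "ty": 0, "tz": 0, "twist": 0}])

```text
t: 5.5
eef_pos: [0.5671, 0.0893, 0.0914]
ee_rot: [-3.141, -0.0, -2.793]
force: [0.4, -1.4, 0.4]
width: 0.018
gripper_force: 29.8
```

arm_command(commands=[{"tx": 0, "ty": 0, "tz": -0.08, "twist": 0}, {"tx": 0, "ty": 0, "tz": -0.16, "twist": 0}, {"tx": 0, "ty": 0, "tz": -0.26, "twist": 0}, {"tx": 0, "ty": 0, "tz": -0.38, "twist": 0}, {"tx": 0, "ty": 0, "tz": -0.5, "twist": 0}, {"tx": 0, "ty": 0, "tz": -0.62, "twist": 0}, {"tx": 0, "ty": 0, "tz": -0.7, "twist": 0}, {"tx": 0, "ty": 0, "tz": -0.7, "twist": 0}])

```text
t: 6.17
eef_pos: [0.5688, 0.09, 0.2711]
ee_rot: [3.142, 0.007, -2.793]
force: [1.1, 0.2, -1.9]
width: 0.0179
gripper_force: 29.8
```

```bash
python3 -c "
from h import *
s=get_state();print(s['width'],s['gripper_force'],s['force'])
go(.50,-.20,.27,np.radians(-150))"
```

```text
0.017883672765236662 29.81244832277298 [ 1.10207611  0.21737185 -1.86293818]
t 6.17 pos [0.5688 0.09   0.2711] psi -160.03 | tx ty tz [ 6.549e-01 -9.963e-01 -1.000e-04] twist -0.0557
```

```bash
python3 -c "
from h import *
go(.585,-.25,.27,np.radians(-150))"
```

```text
t 6.17 pos [0.5688 0.09   0.2711] psi -160.03 | tx ty tz [ 0.4037 -1.3004  0.0016] twist -0.0557
```

arm_command(commands=[{"tx": 0.03, "ty": -0.1, "tz": 0, "twist": -0.01}, {"tx": 0.07, "ty": -0.23, "tz": 0, "twist": -0.02}, {"tx": 0.11, "ty": -0.36, "tz": 0, "twist": -0.03}, {"tx": 0.15, "ty": -0.49, "tz": 0, "twist": -0.04}, {"tx": 0.19, "ty": -0.62, "tz": 0, "twist": -0.05}, {"tx": 0.23, "ty": -0.75, "tz": 0, "twist": -0.055}, {"tx": 0.27, "ty": -0.88, "tz": 0, "twist": -0.055}, {"tx": 0.31, "ty": -1.0, "tz": 0, "twist": -0.055}])

```text
t: 6.83
eef_pos: [0.5788, -0.1735, 0.2649]
ee_rot: [3.14, -0.001, -2.621]
force: [1.5, -0.1, -2.1]
width: 0.0176
gripper_force: 29.8
```

arm_command(commands=[{"tx": 0.05, "ty": -0.12, "tz": 0, "twist": 0}, {"tx": 0.09, "ty": -0.22, "tz": 0, "twist": 0}, {"tx": 0.13, "ty": -0.28, "tz": 0, "twist": 0}, {"tx": 0.14, "ty": -0.28, "tz": 0, "twist": 0}, {"tx": 0.14, "ty": -0.28, "tz": 0, "twist": 0}, {"tx": 0.14, "ty": -0.28, "tz": 0, "twist": 0}, {"tx": 0.14, "ty": -0.28, "tz": 0, "twist": 0}, {"tx": 0.14, "ty": -0.28, "tz": 0, "twist": 0}])

```text
t: 7.5
eef_pos: [0.5841, -0.2491, 0.2663]
ee_rot: [3.141, 0.0, -2.62]
force: [-0.2, 0.2, -3.2]
width: 0.0176
gripper_force: 29.8
```

```bash
python3 - <<'E'
from h import *
go(.505,-.283,.15,np.radians(-150))
n="wrist";c=calibration(n);im=grab_frame(n);cv2.imwrite("pics/w3.png",im[:,:,::-1])
for q,z in(("holder_slot",.06),("holder",0)):
    for r in spot_point(q,n)[:2]:print(q,round(r["score"],2),np.round(r["uv"]),atz(n,r["uv"],z,c).round(4))
E
```

```text
t 7.50 pos [ 0.5841 -0.2491  0.2663] psi -150.09 | tx ty tz [0.3419 0.0401 0.4653] twist -0.0005
holder_slot 0.94 [260.  98.] [ 0.5051 -0.2884  0.06  ]
holder_slot 0.69 [254. 218.] [ 0.6413 -0.2189  0.06  ]
```

View pics/w3.png

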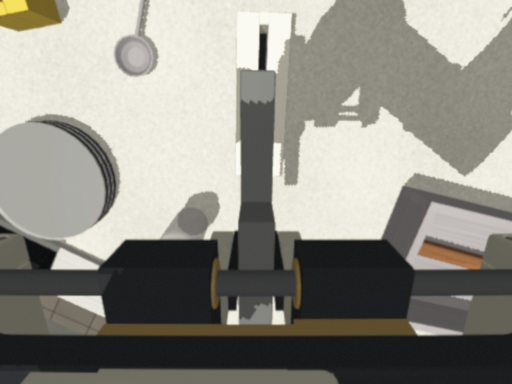

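The held bar at px (257,75)–(256,205) hides part of the white holder, whose near end is at (237–292,14) with the slot at x≈264. I'll step sideways for a clear view.

arm_command(commands=[{"tx": 0.03, "ty": 0.08, "tz": 0, "twist": 0}, {"tx": 0.06, "ty": 0.17, "tz": 0, "twist": 0}, {"tx": 0.1, "ty": 0.26, "tz": 0, "twist": 0}, {"tx": 0.1, "ty": 0.32, "tz": 0, "twist": 0}, {"tx": 0.1, "ty": 0.32, "tz": 0, "twist": 0}, {"tx": 0.1, "ty": 0.32, "tz": 0, "twist": 0}, {"tx": 0.1, "ty": 0.32, "tz": 0, "twist": 0}, {"tx": 0.1, "ty": 0.32, "tz": 0, "twist": 0}])

```text
t: 8.32
eef_pos: [0.523, -0.1934, 0.2663]
ee_rot: [-3.141, -0.0, -2.621]
force: [-0.4, 0.6, -1.5]
width: 0.0175
gripper_force: 29.8
```

```bash
python3 - <<'E'
from h import *
go(.505,-.283,.15,np.radians(-150))
n="wrist";c=calibration(n);im=grab_frame(n);cv2.imwrite("pics/w4.png",im[:,:,::-1])
for q,z in(("holder_slot",.06),("holder",0)):
    for r in spot_point(q,n)[:2]:print(q,round(r["score"],2),np.round(r["uv"]),atz(n,r["uv"],z,c).round(4))
cv2.imwrite("pics/w4c.png",cv2.resize(im[:250,100:360,::-1],None,fx=2.4,fy=2.4,interpolation=2))
E
```

```text
t 8.32 pos [ 0.523  -0.1934  0.2663] psi -150.15 | tx ty tz [ 0.2409 -0.2749  0.4653] twist -0.0008
holder_slot 0.59 [197. 121.] [ 0.5048 -0.2849  0.06  ]
holder 0.68 [204. 120.] [ 0.5073 -0.2859  0.    ]
```

View pics/w4c.png

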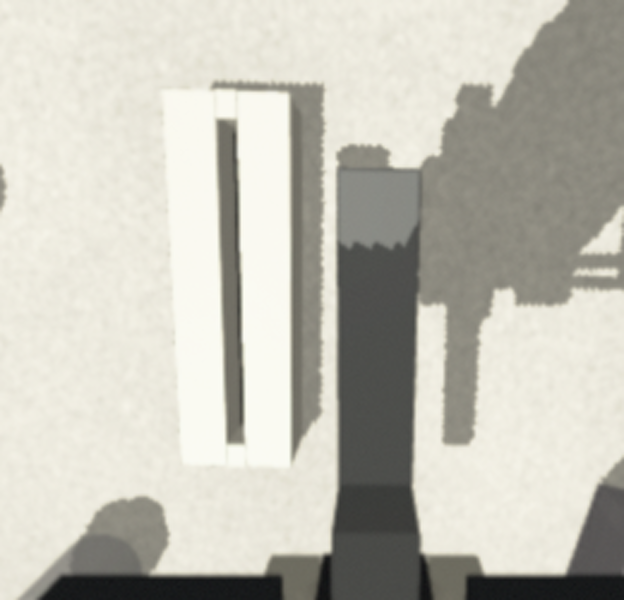

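The slot mouth shows clearly, from px (194.4,49.6) to (198.3,184.6). The held bar's end is at (257.9,71).

```bash
python3 - <<'E'
from h import *
n="wrist";c=calibration(n);s=get_state();tz=s["eef_pos"][2]
P=lambda u,z:atz(n,(u[0]/2.4+100-.2,u[1]/2.4-.2),z,c)
def pr(k,a,b):
    d=a-b;print(k,a.round(4),b.round(4),"mid",((a+b)/2).round(4),"len %.4f ang %.2f"%(np.linalg.norm(d),np.degrees(np.arctan2(d[1],d[0]))))
pr("slot",P((226.5,119),.06),P((236,443),.06))
pr("holderL",P((164,90),.06),P((182,465),.06))
pr("holderR",P((292,92),.06),P((291,467),.06))
h=sum(P(u,.06) for u in((164,90),(292,92),(182,465),(291,467)))/4;print("holder centre",h)
e=P((379,170),tz-.0004);g=P((374,485),tz-.0004)
M=R.from_euler("xyz",s["ee_rot"])
print("bar end, grip edge in tool frame (mm)",(M.inv().apply(np.array([e,g])-s["eef_pos"])*1e3).round(1))
E
```

```text
slot [ 0.4351 -0.3234  0.06  ] [ 0.5746 -0.249   0.06  ] mid [ 0.5048 -0.2862  0.06  ] len 0.1581 ang -151.91
holderL [ 0.4384 -0.3542  0.06  ] [ 0.6002 -0.2689  0.06  ] mid [ 0.5193 -0.3116  0.06  ] len 0.1829 ang -152.18
holderR [ 0.4097 -0.302   0.06  ] [ 0.5719 -0.2171  0.06  ] mid [ 0.4908 -0.2596  0.06  ] len 0.1830 ang -152.37
holder centre [ 0.50505083 -0.28555636  0.06      ]
bar end, grip edge in tool frame (mm) [[98.2  1.1  0.5]
 [29.  -0.   0.4]]
```

```bash
python3 -c "
from h import *
go(.5035,-.287,.13,np.radians(-152.1))"
```

```text
t 8.47 pos [ 0.5228 -0.1935  0.266 ] psi -150.18 | tx ty tz [ 0.2524 -0.2863  0.5441] twist 0.0106
```

arm_command(commands=[{"tx": 0.05, "ty": -0.06, "tz": 0.0, "twist": 0.01}, {"tx": 0.12, "ty": -0.14, "tz": 0.0, "twist": 0.0106}, {"tx": 0.19, "ty": -0.22, "tz": 0.0, "twist": 0.0106}, {"tx": 0.25, "ty": -0.286, "tz": 0.1, "twist": 0.0106}, {"tx": 0.252, "ty": -0.286, "tz": 0.22, "twist": 0.0106}, {"tx": 0.252, "ty": -0.286, "tz": 0.34, "twist": 0.0106}, {"tx": 0.252, "ty": -0.286, "tz": 0.46, "twist": 0.0106}, {"tx": 0.252, "ty": -0.286, "tz": 0.5, "twist": 0.0106}])

```text
t: 9.13
eef_pos: [0.5008, -0.2863, 0.1367]
ee_rot: [3.137, -0.005, -2.656]
force: [-1.8, 0.9, -3.3]
width: 0.0179
gripper_force: 29.8
```

```bash
python3 - <<'E'
from h import *
n="wrist";im=grab_frame(n)
go(.5035,-.287,.076,np.radians(-152.1))
cv2.imwrite("pics/w5c.png",cv2.resize(im[:260,160:360,::-1],None,fx=2.3,fy=2.3,interpolation=2))
E
```

```text
t 9.18 pos [ 0.5009 -0.2862  0.1367] psi -152.14 | tx ty tz [-0.0091 -0.0091  0.2427] twist -0.0002
```

View pics/w5c.png

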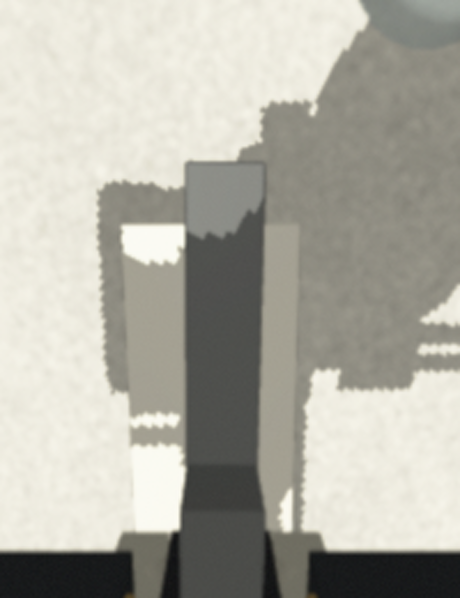

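The bar overlaps the holder with nearly parallel edges: holder end at crop px (121–299,225), bar end at (187–265,162). I'll let the arm settle and compare them in the tool frame.

arm_command(commands=[{"tx": 0, "ty": 0, "tz": 0, "twist": 0}, {"tx": 0, "ty": 0, "tz": 0, "twist": 0}, {"tx": 0, "ty": 0, "tz": 0, "twist": 0}, {"tx": 0, "ty": 0, "tz": 0, "twist": 0}, {"tx": 0, "ty": 0, "tz": 0, "twist": 0}, {"tx": 0, "ty": 0, "tz": 0, "twist": 0}, {"tx": 0, "ty": 0, "tz": 0, "twist": 0}, {"tx": 0, "ty": 0, "tz": 0, "twist": 0}])

```text
t: 9.85
eef_pos: [0.5035, -0.2866, 0.1417]
ee_rot: [-3.141, 0.0, -2.654]
force: [0.1, -0.4, -2.9]
width: 0.0178
gripper_force: 29.8
```

```bash
python3 - <<'E'
from h import *
n="wrist";c=calibration(n);s=get_state();im=grab_frame(n)
go(.5035,-.287,.076,np.radians(-152.1))
M=R.from_euler("xyz",s["ee_rot"])
g=im.astype(int);
# row profiles: dark bar and holder edges at several rows
for row in (108,120,135,150,165):
    v=g[row].sum(1);d=np.diff(v);k=[i for i in range(180,320) if abs(d[i])>60];print(row,[(i,int(d[i])) for i in k])
E
```

```text
t 9.90 pos [ 0.5034 -0.2866  0.1416] psi -152.06 | tx ty tz [ 0.0005 -0.0015  0.2624] twist 0.0002
108 [(205, -84), (206, -77), (207, -74), (219, 141), (239, -230), (240, -216), (273, 80), (274, 110)]
120 [(206, -139), (207, -98), (239, -100), (240, -90), (273, 89), (274, 96)]
135 [(207, -153), (208, -76), (239, -98), (240, -91), (272, 66), (273, 129)]
150 [(207, -130), (208, -93), (239, -96), (240, -91), (272, 84), (273, 108)]
165 [(210, -158), (211, -83), (239, -69), (240, -109), (272, 112), (273, 68), (295, 106), (296, 93), (307, -93), (308, -110)]
```

```bash
python3 - <<'E'
from h import *
n="wrist";c=calibration(n);s=get_state();im=grab_frame(n)
M=R.from_euler("xyz",s["ee_rot"])
f=lambda u,z:(M.inv().apply(atz(n,u,z,c)-s["eef_pos"])*1e3).round(1)
for r,a in((120,207),(135,208),(150,208),(165,211)):print(r,"holder left",f((a,r),.06),"bar",f((240.3,r),.1413),f((273.6,r),.1413))
v=cv2.GaussianBlur(im,(1,5),0).astype(int)
for r in(120,135,150):
    d=np.diff(v[r].sum(1));print(r,[(i,int(d[i])) for i in range(278,305) if abs(d[i])>15], [f((i+.5,r),.06)[1] for i in range(278,305) if abs(d[i])>15])
print("slot centre proj tool:",(M.inv().apply(np.array([.505,-.286,.06])-s["eef_pos"])*1e3).round(1))
E
```

```text
120 holder left [ 69.8 -38.5  81.6] bar [74.2 -8.   0.3] [74.2  9.4  0.3]
135 holder left [ 58.1 -38.3  81.6] bar [66.5 -8.2  0.3] [66.5  9.5  0.3]
150 holder left [ 46.  -38.9  81.6] bar [58.5 -8.3  0.3] [58.5  9.6  0.3]
165 holder left [ 33.5 -37.   81.6] bar [50.3 -8.4  0.3] [50.3  9.8  0.3]
120 [(290, -17), (291, -34)] [np.float64(27.6), np.float64(28.4)]
135 [(290, -35)] [np.float64(28.0)]
150 [(289, -20), (290, -32)] [np.float64(27.6), np.float64(28.4)]
slot centre proj tool: [-1.7 -0.2 81.6]
```

```bash
python3 - <<'E'
from h import *
n="wrist";c=calibration(n);s=get_state();im=grab_frame(n)
M=R.from_euler("xyz",s["ee_rot"])
f=lambda u,z:(M.inv().apply(atz(n,u,z,c)-s["eef_pos"])*1e3).round(1)
for r in(102,112,120,135,150):
    d=np.diff(im[r].astype(int).sum(1));print(r,[(i,int(d[i]),f((i+1,r),.06)[1]) for i in list(range(200,225))+list(range(284,300)) if abs(d[i])>15])
E
```

```text
102 [(204, -33, np.float64(-39.4)), (205, -154, np.float64(-38.6)), (206, -90, np.float64(-37.8)), (207, -18, np.float64(-37.0)), (214, 85, np.float64(-31.6)), (215, 172, np.float64(-30.8)), (216, 62, np.float64(-30.0)), (291, -32, np.float64(28.3))]
112 [(204, -22, np.float64(-39.8)), (205, -117, np.float64(-39.0)), (206, -85, np.float64(-38.2)), (207, -31, np.float64(-37.4)), (216, 43, np.float64(-30.3)), (217, 20, np.float64(-29.5)), (290, -23, np.float64(27.8)), (291, -36, np.float64(28.6))]
120 [(205, -36, np.float64(-39.3)), (206, -139, np.float64(-38.5)), (207, -94, np.float64(-37.7)), (208, -22, np.float64(-36.9)), (216, 42, np.float64(-30.6)), (217, 27, np.float64(-29.8)), (291, -31, np.float64(28.8))]
135 [(206, -43, np.float64(-39.1)), (207, -156, np.float64(-38.3)), (208, -75, np.float64(-37.5)), (217, 38, np.float64(-30.2)), (290, -36, np.float64(28.4))]
150 [(206, -29, np.float64(-39.7)), (207, -129, np.float64(-38.9)), (208, -92, np.float64(-38.0)), (209, -21, np.float64(-37.2)), (217, 27, np.float64(-30.7)), (218, 20, np.float64(-29.9)), (289, -19, np.float64(28.0)), (290, -33, np.float64(28.8))]
```

arm_command(commands=[{"tx": 0, "ty": -0.006, "tz": 0.0, "twist": 0}, {"tx": 0, "ty": -0.006, "tz": 0.03, "twist": 0}, {"tx": 0, "ty": -0.006, "tz": 0.06, "twist": 0}, {"tx": 0, "ty": -0.006, "tz": 0.09, "twist": 0}, {"tx": 0, "ty": -0.006, "tz": 0.12, "twist": 0}, {"tx": 0, "ty": -0.006, "tz": 0.14, "twist": 0}, {"tx": 0, "ty": -0.006, "tz": 0.15, "twist": 0}, {"tx": 0, "ty": -0.006, "tz": 0.15, "twist": 0}])

```text
t: 10.67
eef_pos: [0.5036, -0.2878, 0.1029]
ee_rot: [3.141, -0.001, -2.654]
force: [0.0, 0.3, -2.3]
width: 0.018
gripper_force: 29.8
```

arm_command(commands=[{"tx": 0, "ty": 0, "tz": 0.02, "twist": 0}, {"tx": 0, "ty": 0, "tz": 0.04, "twist": 0}, {"tx": 0, "ty": 0, "tz": 0.06, "twist": 0}, {"tx": 0, "ty": 0, "tz": 0.08, "twist": 0}, {"tx": 0, "ty": 0, "tz": 0.1, "twist": 0}, {"tx": 0, "ty": 0, "tz": 0.112, "twist": 0}, {"tx": 0, "ty": 0, "tz": 0.112, "twist": 0}, {"tx": 0, "ty": 0, "tz": 0.112, "twist": 0}])

```text
t: 11.33
eef_pos: [0.504, -0.2879, 0.0757]
ee_rot: [3.141, -0.0, -2.654]
force: [0.0, 0.4, -1.9]
width: 0.0177
gripper_force: 29.8
```

arm_command(commands=[{"tx": 0, "ty": 0, "tz": 0.0, "twist": 0}, {"tx": 0, "ty": 0, "tz": 0.002, "twist": 0}, {"tx": 0, "ty": 0, "tz": 0.004, "twist": 0}, {"tx": 0, "ty": 0, "tz": 0.006, "twist": 0}, {"tx": 0, "ty": 0, "tz": 0.006, "twist": 0}, {"tx": 0, "ty": 0, "tz": 0.006, "twist": 0}, {"tx": 0, "ty": 0, "tz": 0.006, "twist": 0}, {"tx": 0, "ty": 0, "tz": 0.006, "twist": 0}])

```text
t: 12.0
eef_pos: [0.5042, -0.2879, 0.0745]
ee_rot: [-3.141, 0.0, -2.654]
force: [0.0, -0.7, -1.9]
width: 0.0178
gripper_force: 29.8
```

arm_command(commands=[{"tx": 0, "ty": 0, "tz": 0.002, "twist": 0}, {"tx": 0, "ty": 0, "tz": 0.004, "twist": 0}, {"tx": 0, "ty": 0, "tz": 0.006, "twist": 0}, {"tx": 0, "ty": 0, "tz": 0.006, "twist": 0}, {"tx": 0, "ty": 0, "tz": 0.006, "twist": 0}, {"tx": 0, "ty": 0, "tz": 0.006, "twist": 0}, {"tx": 0, "ty": 0, "tz": 0.006, "twist": 0}, {"tx": 0, "ty": 0, "tz": 0.006, "twist": 0}])

```text
t: 12.67
eef_pos: [0.5043, -0.288, 0.0744]
ee_rot: [-3.141, 0.0, -2.654]
force: [-3.7, 4.0, 11.7]
width: 0.0179
gripper_force: 29.9
```

Seated: the upward force has appeared. Now I release it.

arm_command(commands=[{"tx": 0, "ty": 0, "tz": 0, "twist": 0}, {"tx": 0, "ty": 0, "tz": 0, "twist": 0}, {"tx": 0, "ty": 0, "tz": 0, "twist": 0}, {"tx": 0, "ty": 0, "tz": 0, "twist": 0}, {"tx": 0, "ty": 0, "tz": 0, "twist": 0}, {"tx": 0, "ty": 0, "tz": 0, "twist": 0}, {"tx": 0, "ty": 0, "tz": 0, "twist": 0}, {"tx": 0, "ty": 0, "tz": 0, "twist": 0}], claw=0.8)

```text
t: 13.33
eef_pos: [0.5041, -0.2879, 0.0728]
ee_rot: [3.142, -0.0, -2.654]
force: [0.5, 0.5, 0.5]
width: 0.0656
gripper_force: 0.0
```

arm_command(commands=[{"tx": 0, "ty": 0, "tz": -0.04, "twist": 0}, {"tx": 0, "ty": 0, "tz": -0.1, "twist": 0}, {"tx": 0, "ty": 0, "tz": -0.2, "twist": 0}, {"tx": 0, "ty": 0, "tz": -0.32, "twist": 0}, {"tx": 0, "ty": 0, "tz": -0.44, "twist": 0}, {"tx": 0, "ty": 0, "tz": -0.56, "twist": 0}, {"tx": 0, "ty": 0, "tz": -0.66, "twist": 0}, {"tx": 0, "ty": 0, "tz": -0.7, "twist": 0}])

```text
t: 14.0
eef_pos: [0.5054, -0.2887, 0.2532]
ee_rot: [-3.137, 0.004, -2.654]
force: [0.1, -0.1, 0.6]
width: 0.0703
gripper_force: 0.0
```

```bash
python3 - <<'E'
from h import *
go(.553,.08,.25,np.radians(-74.5))
n="wrist";c=calibration(n);grab_frame(n)
for q,z in(("divider_grip",.089),("divider",.025)):
    for r in spot_point(q,n)[:2]:print(q,round(r["score"],2),np.round(r["uv"]),atz(n,r["uv"],z,c).round(4))
E
```

```text
t 14.00 pos [ 0.5054 -0.2887  0.2532] psi -152.04 | tx ty tz [-0.8596  1.2133  0.0104] twist -0.4308
divider_grip 0.74 [254. 179.] [ 0.5075 -0.2908  0.089 ]
divider 0.95 [256. 167.] [ 0.507  -0.2893  0.025 ]
divider 0.64 [324.  16.] [ 0.3115 -0.3033  0.025 ]
```

arm_command(commands=[{"tx": -0.08, "ty": 0.1, "tz": 0, "twist": -0.04}, {"tx": -0.16, "ty": 0.2, "tz": 0, "twist": -0.08}, {"tx": -0.25, "ty": 0.32, "tz": 0, "twist": -0.12}, {"tx": -0.34, "ty": 0.45, "tz": 0, "twist": -0.16}, {"tx": -0.43, "ty": 0.58, "tz": 0, "twist": -0.2}, {"tx": -0.52, "ty": 0.71, "tz": 0, "twist": -0.24}, {"tx": -0.61, "ty": 0.84, "tz": 0, "twist": -0.28}, {"tx": -0.7, "ty": 0.95, "tz": 0, "twist": -0.32}])

```text
t: 14.82
eef_pos: [0.5463, 0.006, 0.2466]
ee_rot: [3.139, -0.0, -1.648]
force: [0.6, -0.9, -0.2]
width: 0.0703
gripper_force: 0.0
```

```bash
python3 - <<'E'
from h import *
go(.5636,.05,.22,np.radians(-76))
E
```

```text
t 14.82 pos [0.5463 0.006  0.2466] psi -94.40 | tx ty tz [-0.1809 -0.0558  0.1064] twist -0.1022
```

arm_command(commands=[{"tx": -0.06, "ty": -0.02, "tz": 0.03, "twist": -0.03}, {"tx": -0.12, "ty": -0.04, "tz": 0.06, "twist": -0.06}, {"tx": -0.18, "ty": -0.055, "tz": 0.1, "twist": -0.09}, {"tx": -0.18, "ty": -0.055, "tz": 0.1, "twist": -0.1}, {"tx": -0.18, "ty": -0.055, "tz": 0.1, "twist": -0.1}, {"tx": -0.18, "ty": -0.055, "tz": 0.1, "twist": -0.1}, {"tx": -0.18, "ty": -0.055, "tz": 0.1, "twist": -0.1}, {"tx": -0.18, "ty": -0.055, "tz": 0.1, "twist": -0.1}])

```text
t: 15.48
eef_pos: [0.5647, 0.0471, 0.2229]
ee_rot: [3.141, -0.0, -1.341]
force: [-0.5, 0.3, -0.4]
width: 0.0698
gripper_force: 0.0
```

```bash
python3 - <<'E'
from h import *
n="wrist";c=calibration(n);im=grab_frame(n);cv2.imwrite("pics/w6.png",im[:,:,::-1])
go(.5636,.054,.018,np.radians(-76))
for q,z in(("paddle_mid",.023),("paddle_end",.023),("well_opening",.077)):
    for r in spot_point(q,n)[:1]:print(q,round(r["score"],2),np.round(r["uv"]),atz(n,r["uv"],z,c).round(4))
E
```

```text
t 15.53 pos [0.5648 0.0471 0.223 ] psi -76.85 | tx ty tz [-0.0278 -0.0014  0.8202] twist -0.0047
paddle_mid 0.72 [256. 232.] [0.5436 0.1276 0.023 ]
paddle_end 0.84 [253. 143.] [0.5735 0.0138 0.023 ]
well_opening 0.89 [244. 223.] [0.5648 0.0956 0.077 ]
```

View pics/w6.png

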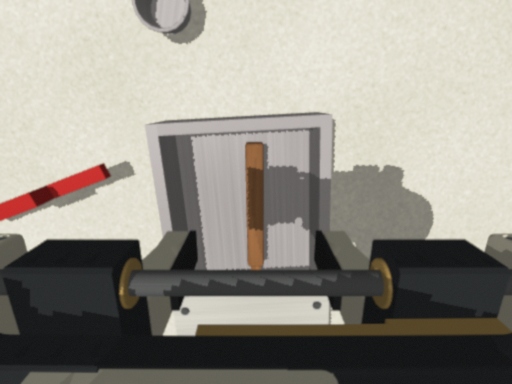

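The paddle handle runs from px (254,143) to (256,268), centred between the fingers. The estimates agree, so I'm descending.

arm_command(commands=[{"tx": -0.03, "ty": 0.0, "tz": 0.1, "twist": -0.007}, {"tx": -0.03, "ty": 0.001, "tz": 0.22, "twist": -0.007}, {"tx": -0.034, "ty": 0.001, "tz": 0.35, "twist": -0.007}, {"tx": -0.034, "ty": 0.001, "tz": 0.46, "twist": -0.007}, {"tx": -0.034, "ty": 0.001, "tz": 0.54, "twist": -0.007}, {"tx": -0.034, "ty": 0.001, "tz": 0.6, "twist": -0.007}, {"tx": -0.034, "ty": 0.001, "tz": 0.6, "twist": -0.007}, {"tx": -0.034, "ty": 0.001, "tz": 0.6, "twist": -0.007}], claw=0.65)

```text
t: 16.35
eef_pos: [0.5625, 0.0555, 0.0727]
ee_rot: [3.14, -0.0, -1.318]
force: [-0.6, -0.4, 0.2]
width: 0.0567
gripper_force: 0.0
```

```bash
python3 - <<'E'
from h import *
go(.5627,.0554,.018,np.radians(-75.5))
E
```

```text
t 16.35 pos [0.5625 0.0555 0.0727] psi -75.52 | tx ty tz [ 0.0004 -0.001   0.2187] twist -0.0001
```

arm_command(commands=[{"tx": 0, "ty": 0, "tz": 0.04, "twist": 0}, {"tx": 0, "ty": 0, "tz": 0.08, "twist": 0}, {"tx": 0, "ty": 0, "tz": 0.12, "twist": 0}, {"tx": 0, "ty": 0, "tz": 0.16, "twist": 0}, {"tx": 0, "ty": 0, "tz": 0.19, "twist": 0}, {"tx": 0, "ty": 0, "tz": 0.21, "twist": 0}, {"tx": 0, "ty": 0, "tz": 0.215, "twist": 0}, {"tx": 0, "ty": 0, "tz": 0.215, "twist": 0}])

```text
t: 17.02
eef_pos: [0.5625, 0.0557, 0.0186]
ee_rot: [3.141, -0.0, -1.318]
force: [-0.6, -0.6, 1.2]
width: 0.0571
gripper_force: 0.0
```

arm_command(commands=[{"tx": 0, "ty": 0, "tz": 0, "twist": 0}, {"tx": 0, "ty": 0, "tz": 0, "twist": 0}, {"tx": 0, "ty": 0, "tz": 0, "twist": 0}, {"tx": 0, "ty": 0, "tz": 0, "twist": 0}, {"tx": 0, "ty": 0, "tz": 0, "twist": 0}, {"tx": 0, "ty": 0, "tz": 0, "twist": 0}, {"tx": 0, "ty": 0, "tz": 0, "twist": 0}, {"tx": 0, "ty": 0, "tz": 0, "twist": 0}], claw=0, grip_force=4)

```text
t: 17.68
eef_pos: [0.5629, 0.0559, 0.0194]
ee_rot: [-3.141, 0.0, -1.318]
force: [0.8, -0.2, 1.7]
width: 0.0221
gripper_force: 4.0
```

arm_command(commands=[{"tx": 0, "ty": 0, "tz": 0, "twist": 0}, {"tx": 0, "ty": 0, "tz": 0, "twist": 0}, {"tx": 0, "ty": 0, "tz": -0.02, "twist": 0}, {"tx": 0, "ty": 0, "tz": -0.04, "twist": 0}, {"tx": 0, "ty": 0, "tz": -0.06, "twist": 0}, {"tx": 0, "ty": 0, "tz": -0.08, "twist": 0}, {"tx": 0, "ty": 0, "tz": -0.1, "twist": 0}, {"tx": 0, "ty": 0, "tz": -0.12, "twist": 0}])

```text
t: 18.35
eef_pos: [0.5627, 0.0558, 0.0498]
ee_rot: [-3.141, 0.0, -1.318]
force: [0.3, 0.4, -0.6]
width: 0.0222
gripper_force: 4.0
```

```bash
python3 - <<'E'
from h import *
s=get_state();print(s['force'].round(2),s['moment'].round(3),s['width'],s['gripper_force'],s['eef_pos'])
n="wrist";c=calibration(n);grab_frame(n)
for q in("paddle_end",):
    for r in spot_point(q,n)[:1]:
        o,d=ray(n,r["uv"],c)
        # intersect with vertical plane through the grasp containing the handle axis
        nn=np.array([-.968,-.252,0]);g=s["eef_pos"];p=o+d*(nn@(g-o))/(nn@d);print(q,r["score"],r["uv"],p.round(4),"tilt",np.degrees(np.arctan2(p[2]-g[2]-.019,np.hypot(*(p-g)[:2]))))
E
```

```text
[ 0.3   0.35 -0.63] [ 0.116 -0.05   0.058] 0.022170932637575323 4.000027030706406 [0.56266571 0.05580862 0.04977726]
paddle_end 0.97 [252.9, 173.7] [0.572  0.02   0.0194] tilt -53.15047498961873
```

```bash
cat >> h.py <<'E'
def tilt(L=.043):
    n="wrist";c=calibration(n);s=get_state();grab_frame(n);M=R.from_euler("xyz",s["ee_rot"])
    out=[]
    for q,LL in(("paddle_end",L),("paddle_mid",L-.118),("paddle_tip",L-.295)):
        for r in spot_point(q,n)[:1]:
            o,d=ray(n,r["uv"],c);o=M.inv().apply(o-s["eef_pos"])-[0,0,-.004];d=M.inv().apply(d)
            o,d=o[[0,2]],d[[0,2]];d/=np.linalg.norm(d);b=o@d;D=b*b-o@o+LL*LL
            if D<0: print(q,"miss by",np.sqrt(-D));continue
            for sg in(-1,1):
                p=o+d*(-b+sg*np.sqrt(D))
                p=p*np.sign(LL);print(q,round(r["score"],2),np.round(r["uv"]),"tilt %.1f"%np.degrees(np.arctan2(-p[1],p[0])))
    print("F",s["force"].round(2),"M",s["moment"].round(3),s["width"].round(4),s["eef_pos"].round(4),s["t"])
E
python3 -c "
from h import *
tilt()"
```

```text
paddle_end miss by 0.008985583240176783
paddle_mid 0.56 [255. 338.] tilt -95.2
paddle_mid 0.56 [255. 338.] tilt 8.0Traceback (most recent call last):
  File "<string>", line 3, in <module>
    tilt()
    ~~~~^^
  File "h.py", line 35, in tilt
    print("F",s["force"].round(2),"M",s["moment"].round(3),s["width"].round(4),s["eef_pos"].round(4),s["t"])
                                                           ^^^^^^^^^^^^^^^^
AttributeError: 'float' object has no attribute 'round'
```

arm_command(commands=[{"tx": 0, "ty": 0, "tz": -0.02, "twist": 0}, {"tx": 0, "ty": 0, "tz": -0.04, "twist": 0}, {"tx": 0, "ty": 0, "tz": -0.06, "twist": 0}, {"tx": 0, "ty": 0, "tz": -0.08, "twist": 0}, {"tx": 0, "ty": 0, "tz": -0.1, "twist": 0}, {"tx": 0, "ty": 0, "tz": -0.12, "twist": 0}, {"tx": 0, "ty": 0, "tz": -0.12, "twist": 0}, {"tx": 0, "ty": 0, "tz": -0.12, "twist": 0}])

```text
t: 19.32
eef_pos: [0.5629, 0.0558, 0.0797]
ee_rot: [-3.141, 0.0, -1.318]
force: [-0.5, -0.9, -0.8]
width: 0.022
gripper_force: 4.0
```

```bash
python3 -c "
from h import *
tilt()"
```

```text
paddle_end 0.95 [255. 180.] tilt 5.4
paddle_end 0.95 [255. 180.] tilt -34.7
paddle_mid 0.65 [260. 179.] tilt -137.6
paddle_mid 0.65 [260. 179.] tilt 108.7Traceback (most recent call last):
  File "<string>", line 3, in <module>
    tilt()
    ~~~~^^
  File "h.py", line 35, in tilt
    print("F",s["force"].round(2),"M",s["moment"].round(3),s["width"].round(4),s["eef_pos"].round(4),s["t"])
                                                           ^^^^^^^^^^^^^^^^
AttributeError: 'float' object has no attribute 'round'
```

```bash
sed -i 's/s\["width"\].round(4)/round(float(s["width"]),4)/' h.py; python3 - <<'E'
from h import *
w=grab_frame("wrist")[:,:,::-1];s=grab_frame("scene")[130:260,220:393,::-1]
cv2.imwrite("pics/m7.png",cv2.vconcat([cv2.resize(w,(400,300)),cv2.resize(s,(400,300),interpolation=2)]))
E
```

```text
(no output)
```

View pics/m7.png

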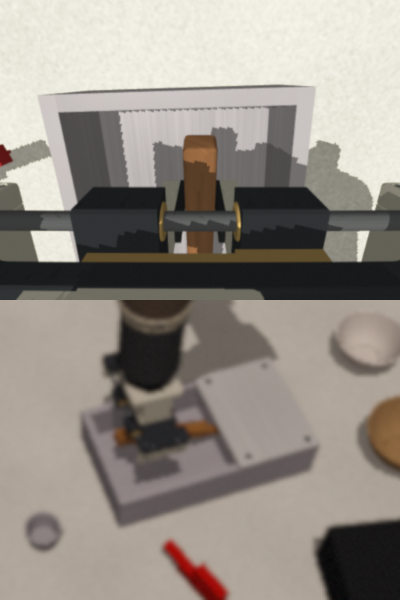

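The handle is gripped, with its end at wrist px (256,175), and the pan has not been disturbed. I'll get the tilt from the handle's apparent width.

```bash
python3 - <<'E'
from h import *
n="wrist";c=calibration(n);s=get_state();im=grab_frame(n).astype(int);M=R.from_euler("xyz",s["ee_rot"])
m=(im[:,:,0]-im[:,:,2]>30)
for r in range(168,236,6):
    k=np.where(m[r,200:310])[0]+200
    if len(k)<5: print(r,len(k));continue
    o,a=ray(n,(k[0]-.5,r),c);_,b=ray(n,(k[-1]+.5,r),c)
    f=c["extrinsics"];z=np.array(f)[:3,2];a=a/(a@z);b=b/(b@z)
    t=.022/np.linalg.norm(a-b);p=o+t*(a+b)/2
    print(r,k[0],k[-1],(M.inv().apply(p-s["eef_pos"])*1e3).round(1))
E
```

```text
168 0
174 238 273 [40.   1.7 17.3]
180 236 275 [41.   1.7 -1.2]
186 235 276 [40.   1.7 -9.6]
192 234 277 [ 39.    1.7 -17.2]
198 234 277 [ 36.1   1.7 -18.1]
204 235 277 [ 32.2   1.9 -15.8]
210 235 277 [ 29.2   1.9 -16.7]
216 236 276 [ 23.6   1.9 -10.8]
222 236 276 [ 20.5   1.9 -11.8]
228 236 275 [15.8  1.6 -9.1]
234 236 275 [ 12.7   1.6 -10.1]
```

arm_command(commands=[{"tx": 0.015, "ty": 0, "tz": -0.02, "twist": 0}, {"tx": 0.03, "ty": 0, "tz": -0.04, "twist": 0}, {"tx": 0.045, "ty": 0, "tz": -0.06, "twist": 0}, {"tx": 0.06, "ty": 0, "tz": -0.08, "twist": 0}, {"tx": 0.075, "ty": 0, "tz": -0.1, "twist": 0}, {"tx": 0.09, "ty": 0, "tz": -0.12, "twist": 0}, {"tx": 0.105, "ty": 0, "tz": -0.14, "twist": 0}, {"tx": 0.12, "ty": 0, "tz": -0.16, "twist": 0}])

```text
t: 20.33
eef_pos: [0.5703, 0.0263, 0.1198]
ee_rot: [-3.141, 0.0, -1.318]
force: [0.3, 1.4, -2.0]
width: 0.0217
gripper_force: 4.0
```

arm_command(commands=[{"tx": 0, "ty": 0, "tz": 0, "twist": 0}, {"tx": 0, "ty": 0, "tz": 0, "twist": 0}, {"tx": 0, "ty": 0, "tz": 0, "twist": 0}, {"tx": 0, "ty": 0, "tz": 0, "twist": 0}, {"tx": 0, "ty": 0, "tz": 0, "twist": 0}, {"tx": 0, "ty": 0, "tz": 0, "twist": 0}, {"tx": 0, "ty": 0, "tz": 0, "twist": 0}, {"tx": 0, "ty": 0, "tz": 0, "twist": 0}])

```text
t: 21.0
eef_pos: [0.5701, 0.0269, 0.119]
ee_rot: [3.141, 0.0, -1.318]
force: [-0.1, 0.4, -1.2]
width: 0.0218
gripper_force: 4.0
```

```bash
cat >> h.py <<'E'
def slope():
    n="wrist";c=calibration(n);s=get_state();im=grab_frame(n).astype(int);M=R.from_euler("xyz",s["ee_rot"])
    m=(im[:,:,0]-im[:,:,2]>30)
    for r in range(150,236,6):
        k=np.where(m[r,200:310])[0]+200
        if len(k)<5: continue
        o,a=ray(n,(k[0]-.5,r),c);_,b=ray(n,(k[-1]+.5,r),c)
        z=np.array(c["extrinsics"])[:3,2];a=a/(a@z);b=b/(b@z)
        t=.022/np.linalg.norm(a-b);p=o+t*(a+b)/2
        print(r,(M.inv().apply(p-s["eef_pos"])*1e3).round(1))
    print("F",s["force"].round(2),"M",s["moment"].round(3),s["width"],s["gripper_force"],s["eef_pos"].round(4),s["t"])
E
python3 -c "
from h import *
slope()"
```

```text
180 [42.   1.9 -5. ]
186 [40.   1.6 -9.6]
192 [ 39.    1.6 -17.2]
198 [ 38.1   1.6 -24.1]
204 [ 35.4   1.6 -25. ]
210 [ 31.6   1.8 -22.9]
216 [ 26.3   1.9 -17.6]
222 [ 23.4   1.9 -18.5]
228 [ 19.    1.6 -16.2]
234 [ 16.    1.6 -17.1]
F [-0.13  0.45 -1.24] M [ 0.019 -0.123 -0.071] 0.021842658507067993 4.001465812325478 [0.5701 0.0269 0.119 ] 21.0
```

arm_command(commands=[{"tx": 0, "ty": 0, "tz": 0, "twist": 0}, {"tx": 0, "ty": 0, "tz": 0, "twist": 0}, {"tx": 0, "ty": 0, "tz": 0, "twist": 0}, {"tx": 0.04, "ty": 0, "tz": -0.018, "twist": 0}, {"tx": 0.08, "ty": 0, "tz": -0.036, "twist": 0}, {"tx": 0.12, "ty": 0, "tz": -0.054, "twist": 0}, {"tx": 0.16, "ty": 0, "tz": -0.072, "twist": 0}, {"tx": 0.2, "ty": 0, "tz": -0.09, "twist": 0}], grip_force=45)

```text
t: 21.72
eef_pos: [0.583, -0.023, 0.1423]
ee_rot: [-3.141, -0.0, -1.318]
force: [0.8, -0.0, -1.7]
width: 0.0214
gripper_force: 45.0
```

arm_command(commands=[{"tx": 0.04, "ty": 0, "tz": -0.018, "twist": 0}, {"tx": 0.08, "ty": 0, "tz": -0.036, "twist": 0}, {"tx": 0.12, "ty": 0, "tz": -0.054, "twist": 0}, {"tx": 0.16, "ty": 0, "tz": -0.072, "twist": 0}, {"tx": 0.2, "ty": 0, "tz": -0.09, "twist": 0}, {"tx": 0.24, "ty": 0, "tz": -0.108, "twist": 0}, {"tx": 0.28, "ty": 0, "tz": -0.126, "twist": 0}, {"tx": 0.28, "ty": 0, "tz": -0.126, "twist": 0}])

```text
t: 22.38
eef_pos: [0.6012, -0.0912, 0.1742]
ee_rot: [-3.14, -0.001, -1.319]
force: [-0.1, -0.5, -0.9]
width: 0.0214
gripper_force: 45.0
```

```bash
python3 -c "
from h import *
slope()"
```

```text
180 [42.   1.4 -5. ]
186 [ 41.    1.4 -13. ]
192 [ 39.    1.6 -17.2]
198 [ 37.2   1.4 -21.2]
204 [ 35.4   1.6 -25. ]
210 [ 30.4   1.6 -19.9]
216 [ 26.3   1.9 -17.6]
222 [ 22.    1.6 -15.2]
228 [ 17.5   1.9 -12.7]
234 [ 16.    1.6 -17.1]
F [-0.12 -0.47 -0.91] M [-0.043 -0.107 -0.006] 0.02141497691207309 44.99924182891846 [ 0.6012 -0.0912  0.1742] 22.3833
```

arm_command(commands=[{"tx": 0, "ty": 0, "tz": -0.05, "twist": 0}, {"tx": 0, "ty": 0, "tz": -0.13, "twist": 0}, {"tx": 0, "ty": 0, "tz": -0.23, "twist": 0}, {"tx": 0, "ty": 0, "tz": -0.34, "twist": 0}, {"tx": 0, "ty": 0, "tz": -0.46, "twist": 0}, {"tx": 0, "ty": 0, "tz": -0.58, "twist": 0}, {"tx": 0, "ty": 0, "tz": -0.68, "twist": 0}, {"tx": 0, "ty": 0, "tz": -0.76, "twist": 0}])

```text
t: 23.1
eef_pos: [0.6003, -0.0892, 0.3656]
ee_rot: [-3.14, -0.0, -1.317]
force: [0.1, -0.0, -1.1]
width: 0.0217
gripper_force: 45.0
```

arm_command(commands=[{"tx": 0, "ty": 0, "tz": -0.04, "twist": 0}, {"tx": 0, "ty": 0, "tz": -0.06, "twist": 0}, {"tx": 0, "ty": 0, "tz": -0.06, "twist": 0}, {"tx": 0, "ty": 0, "tz": -0.06, "twist": 0}, {"tx": 0, "ty": 0, "tz": -0.06, "twist": 0}, {"tx": 0, "ty": 0, "tz": -0.06, "twist": 0}, {"tx": 0, "ty": 0, "tz": -0.06, "twist": 0}, {"tx": 0, "ty": 0, "tz": -0.06, "twist": 0}])

```text
t: 23.77
eef_pos: [0.6001, -0.0894, 0.3775]
ee_rot: [3.141, 0.0, -1.318]
force: [0.1, 0.2, -1.3]
width: 0.0213
gripper_force: 45.0
```

```bash
python3 - <<'E'
from h import *
slope()
a=grab_frame("top")[90:290,130:430,::-1];b=grab_frame("scene")[90:290,60:360,::-1]
cv2.imwrite("pics/f8.png",cv2.resize(cv2.vconcat([a,b]),None,fx=1.5,fy=1.5,interpolation=2))
E
```

```text
180 [42.   1.4 -5. ]
186 [ 40.9   1.4 -13. ]
192 [ 39.    1.6 -17.2]
198 [ 37.2   1.4 -21.2]
204 [ 35.4   1.6 -25. ]
210 [ 30.4   1.6 -19.9]
216 [ 26.3   1.9 -17.6]
222 [ 22.    1.6 -15.2]
228 [15.8  1.6 -9.1]
234 [ 16.    1.6 -17.1]
F [ 0.14  0.17 -1.34] M [-0.005 -0.075 -0.028] 0.021339160375367098 44.99938130378723 [ 0.6001 -0.0894  0.3775] 23.7667
```

View pics/f8.png

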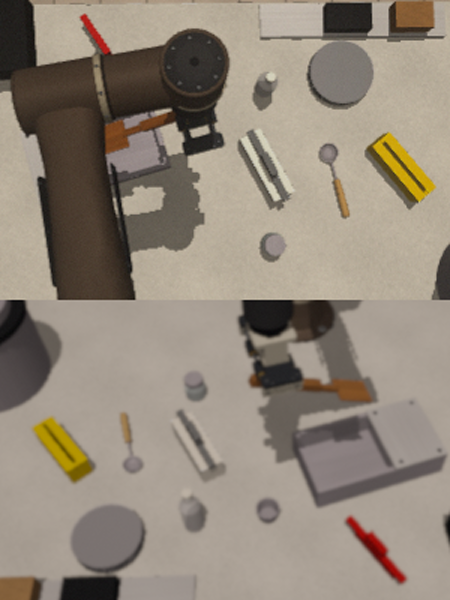

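The divider sits in the white holder (top crop px (267,165)). The paddle is held in the air clear of the pan, and nothing else has moved. Its tilt is unchanged at about 24°, which puts the tip at z≈0.27 m.

```bash
python3 -c "
from station import *
print(get_state()['qd'].round(3));print(job_done())"
```

```text
[ 0.001 -0.002  0.002  0.    -0.    -0.   ]
the job is handed in; nothing more can be done
None
```

The job is handed in: the divider is seated in the white holder and released, and the paddle is held still in the gripper with its lowest point about 19 cm above the pan's cover by my estimate; the last pictures show nothing else moved.

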